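Feel for the release groove of a balance cover

ROBOT

A 6-joint arm with a two-finger parallel gripper is mounted at the origin on the work surface. World frame = base frame: x ahead of the robot, y to its left, z up, the work surface at z = 0. Lengths are in mm, angles in degrees, forces in N, time in s.
With the tool pointing down it reaches from about 400 to 825 mm from the base axis. Payload 7 kg.
Tool frame: the origin (TCP) lies midway between the tips of the shut fingers; the grasp point (between the pads) lies 19 mm behind it; z points along the fingers, y is the line along which they close (so a half turn about z gives the same grasp; the last joint's range is limited). The gripper opens to 88 mm and grips with 3 to 60 N. Pads are 19 mm wide; open, the fingers measure 130 mm over their backs; the gripper's body (78 mm by 193 mm) begins 47 mm behind the grasp point.
Start: joints at [86.064, 20.546, 0.682, 0, -70.136, -16.507], TCP at [235.77, 632.462, 226.561] pointing down, gripper open.
Joint ranges: [-176.03, 176.03], [-82.01, 121.73], [-58.28, 71.71], [-173.87, 95.51], [-174.79, -0.11], [-173.66, 173.66]. Speed limits (degrees/s): [136.94, 136.94, 172.46, 180, 180, 180].

INTERFACE

Orientations are given as [roll, pitch, yaw] about the fixed x, y, z axes, in that order (R = Rz(yaw) Ry(pitch) Rx(roll)).
In Python, from workcell import * gives the robot as it stands.
- The arm moves only by the tool carry_out, never from a script. Its argument "rows" is a list of rows, each a list of 3 entries, a list of its own where there are three numbers: the shift along the tool's x, y, z as a fraction of full scale, then the turn about the tool's z as a fraction of full scale, then the opening, from -1 (shut) to 1 (fully open). A call has 1 to 10 rows; each row is the pose to reach, as a shift and turn from the pose commanded when the call began, along the tool's axes at that moment, turning the shorter way round; what a row does not reach only later rows make up. Full scale, the value 1, is 150 mm for a shift and 360 degrees for a turn. A row lasts 1/10 s, in which the tool goes at most 50 mm and 8.59 degrees, less where a joint would pass 70% of its speed; a pose out of reach is approached as far as the arm can. A call with a number of a shift or a turn outside -1 to 1 is refused whole. A call with a gripper value outside its range is refused whole. The fingers move at their own pace and stop on an object; "force" is the grip in N (left out, the last holds). Time passes only in rows, so rows that repeat a pose let the fingers close. It gives the time, the measured TCP pose, the force, the opening and the grip force at its end, in the units of the state.
- get_obs(): the state, without advancing time (a new reading comes with each control period).
- read_camera(name): name is "side" or "top" or "wrist"; returns a dict with "img" (420x560x3 uint8, blue, green, red), "camera_matrix" (3x3 intrinsics, pixels), "position" and "attitude" of the camera in the world. Camera axes: x right, y down, z forward; pixel columns grow to the right and rows downward; lengths in mm; the calibration is good to about 2 mm. A picture is of the moment at which its call begins. There is no depth.
- finish_job(): hands the job in; it is judged then, once.
The state is a dict: "time_s": time; "joints": joint angles; "qd": joint speeds; "tau": joint torques, N m; "position": TCP position; "tcp_rot": TCP orientation; "ft_force": force on the tool from outside, world axes, zero at the start; "ft_torque": the same for the moment, N m; "grip_width": finger opening in mm; "gripper_force": force on a finger pad.
Only numpy, scipy, OpenCV 4.12 (cv2) and the standard library are available. Lean on these libraries where they do the work, as an engineer would, in place of code of your own. Each camera call takes 0.05 s, during which the arm holds its last target. There are 200 camera calls.

TASK

Unlatch the clear cover of the bench balance: set a fingertip on the left end of its front lip (left as seen from the robot) and slide it to the right along the top of the lip, without pressing hard, until you feel the hidden groove; then press the release key inside the groove fully down, so that the cover comes ajar and stays so. Do not lift or push the cover itself, leave everything else on the bench where it stands, and finish with the robot clear of everything.

Things in the scene. Friction and masses are not known exactly. Their poses are not given: they have to be found in the camera images.
- balance: White bench balance, fixed, 270 mm deep (x), 360 mm wide (y); place and yaw vary. Origin at bench level below the middle of its front lip; x points to its rear, y along the lip to its left end as seen from the robot, z up. Lip: straight, rigid, level grey bar, y -180 to +180, x -15 to +15 mm, top 60 mm above the bench. Behind it a deck 46 mm above the bench, then the cover from x = 55 mm on.
- lip_left (a point): Point on the top of the lip, mid-depth, 25 mm from its left (+y) end: begin here. One square-edged groove, 46 mm long along y, open above, cuts right through the lip from front to rear; its middle lies anywhere from y = -50 to +50 mm on the balance and is not told. Shut fingers pointing down fit into it.
- lip_right (a point): Point on the top of the lip, mid-depth, 25 mm from its right (-y) end, 60 mm above the bench.
- release_key (a joint): How far the key is down, m: 0 up, 0.008 fully down. The key is the flat grey plate that forms the floor of the groove (46 mm along y, 28 mm along x), its top 10 mm below the top of the lip when up; about 4 to 6 N push it straight down 8 mm to a stop, and it stays down when let go.
- cover (a joint): Opening angle of the cover, rad: 0 shut, about 0.088 ajar. It is linked to the key and rises as the key goes down.
- cover_front (a point): Clear low cover of the balance, 190 by 340 mm, its top 86 mm above the bench when shut, its front edge 55 mm behind the middle of the lip; hinged at the rear. Ajar, its front edge stands 17 mm higher. This point: middle of its front top edge. Not to be pushed or lifted.
- weighing_jar: Small stoppered glass jar, diameter 40, height 45 mm, in front of the lip; upright; origin at the centre of its underside. Bystander, loose: leave alone.
- weight: Steel calibration weight with a knob, diameter 26, height 36 mm, in front of the lip; upright; origin at the centre of its underside. Bystander, loose: leave alone.
- dish: Shallow aluminium sample dish, diameter 70, height 14 mm, in front of the lip; upright; origin at the centre of its underside. Bystander, loose: leave alone.
- spoon: Steel spoon 170 mm long lying to the right of the balance; origin at the middle of its underside. Bystander, loose: leave alone.
- reagent_bottle: Amber glass bottle, diameter 56, height 115 mm, to the left of the balance; upright; origin at the centre of its underside. Bystander, loose: leave alone.
- mouse: Black computer mouse, 100 by 60 mm, 32 mm high, near the right front; upright; origin at the centre of its underside. Bystander, loose: leave alone.
- beaker: Glass beaker, diameter 64, height 75 mm, on the left; upright; origin at the centre of its underside. Bystander, loose: leave alone.

How it is judged (in metres and radians):
On the way, in this order (a step that is already met when the one before it is completed fails the run):
1. a fingertip rests on the lip near its left end (fingers no more than 50 mm from that end) (contact force between the fingers and balance above 0.3 N and y of the grasp point in the frame of balance between 0.13 and 0.2 m and x of the grasp point in the frame of balance between -0.045 and 0.045 m and value of joint release_key below 0.002 m), for 0.05 s.
2. the fingertip, still sliding right along the lip, touches it 55 to 100 mm from the left end, with the key still up (contact force between the fingers and balance above 0.3 N and y of the grasp point in the frame of balance between 0.08 and 0.125 m and x of the grasp point in the frame of balance between -0.045 and 0.045 m and value of joint release_key below 0.002 m), for 0.1 s.
3. the release key is fully down (at least 6.5 of 8 mm), pressed by the fingers (value of joint release_key above 0.0065 m and contact force between the fingers and balance above 0.3 N), for 0.1 s.
At the end, for the whole second after the job is handed in: The release key is at least 6.5 mm down (of 8), the cover is ajar by at least 0.065 rad and at rest, and each bystander is within 20 mm of where it stood (value of joint release_key above 0.0065 m and value of joint cover above 0.065 rad and velocity of joint cover between -0.02 and 0.02 rad/s and distance of each of weighing_jar, weight, dish, spoon, reagent_bottle, mouse, beaker from where it was at the start of the episode below 0.02 m); the robot touches nothing.
It fails at once if a bystander is moved by more than 20 mm or lifted (distance of any of weighing_jar, weight, dish, spoon, reagent_bottle, mouse, beaker from where it was at the start of the episode above 0.02 m).
It fails at once if the cover itself is pushed or lifted by the robot (more than 4 N) (contact force between any of the fingers, the arm and cover above 4 N).
It fails at once if the balance is pressed hard (more than 45 N) (contact force between the fingers and balance above 45 N).
It also fails if it takes over 61 s, if anything falls off the work surface, if the arm or the gripper's body presses on something with over 40 N, if the wrist force passes 120 N, or if a joint passes its speed limit or range.

## Working session

There is one attempt and no reset: what is moved stays moved. The work goes in short steps, Python scripts to look and compute and a tool call to move; the robot and the scene stay as the last step left them, time stands still between calls to the robot, and variables do not carry over. Pictures are saved under pics/ and viewed, at most 10 in all, crops included, and the job is handed in when it is done.

Besides the shell and the picture viewer there is one more tool, called after "Emit:" as name([rows], argument=value, ...), one row to a line, values as JSON. carry_out: Moves the arm, as the interface text tells. Shift numbers are shares of 150 mm and turn numbers shares of 360 degrees, none past 1 either way. Its arguments: {"type":"object","properties":{"rows":{"type":"array"},"force":{"type":"number"}},"required":["rows"]}

```bash
mkdir -p pics; cat > h.py <<'E'
from workcell import *
import numpy as np, cv2
from scipy.spatial.transform import Rotation as R
def rot(a):
    a=np.array(a,float)
    if a.shape==(3,3): return a
    return R.from_euler('xyz',a,degrees=True).as_matrix() if a.size==3 else R.from_quat(a).as_matrix()
def plane(c,uv,z):
    uv=np.atleast_2d(np.array(uv,float)); K=np.array(c["camera_matrix"]); p=np.array(c["position"])
    d=(rot(c["attitude"])@np.linalg.inv(K)@np.c_[uv,np.ones(len(uv))].T).T
    return p+d*((z-p[2])/d[:,2])[:,None]
def proj(c,P):
    q=(np.atleast_2d(P)-np.array(c["position"]))@rot(c["attitude"])@np.array(c["camera_matrix"]).T
    return q[:,:2]/q[:,2:]
E
python3 - <<'E'
from h import *
print(get_obs())
for n in("top","side"):
    c=read_camera(n); cv2.imwrite(f"pics/{n}0.png",c["img"]); print(n,c["position"],c["attitude"],c["camera_matrix"])
E
```

```text
{'time_s': 0.0, 'joints': array([ 8.60639287e+01,  2.05893810e+01,  6.34475282e-01, -1.90885039e-02,
       -7.01350919e+01, -1.65061228e+01]), 'qd': array([-0.0522286 , -0.0656423 , -0.04876488, -0.09954956, -0.12402386,
        0.08792415]), 'tau': array([ 3.24154826e-04, -5.82714415e+01,  2.93053883e+01,  6.99757263e+00,
        7.02723657e-03, -1.67411736e-04]), 'position': array([235.62205349, 632.03101219, 225.65443759]), 'tcp_rot': array([ 1.79908612e+02, -8.36717464e-03, -2.04486878e+01]), 'ft_force': array([ 0.54354628,  1.41561444, -0.36256887]), 'ft_torque': array([ 0.02252422, -0.02719723,  0.02115884]), 'gripper_force': 0.0, 'grip_width': 87.3279524987244}
top [ 369.72593839   56.0568359  1062.59765646] [-169.19903561   -0.38701646  -90.10949174] [[396.91588214   0.         287.52999065]
 [  0.         396.91588214 205.99598785]
 [  0.           0.           1.        ]]
side [ 522.50129169  962.89795593 1127.11317768] [-138.03427331   -1.03001825 -176.50067741] [[445.93032166   0.         277.82449897]
 [  0.         445.93032166 205.79727959]
 [  0.           0.           1.        ]]
```

View pics/top0.png

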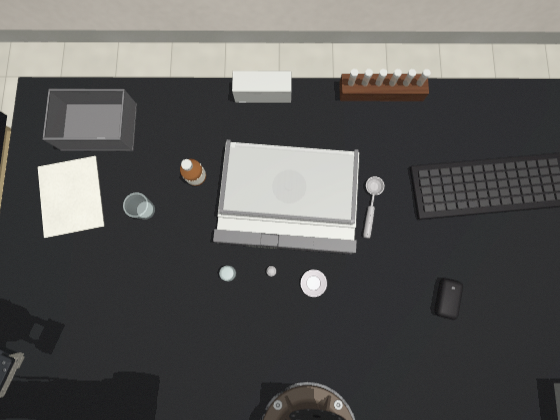

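View pics/side0.png

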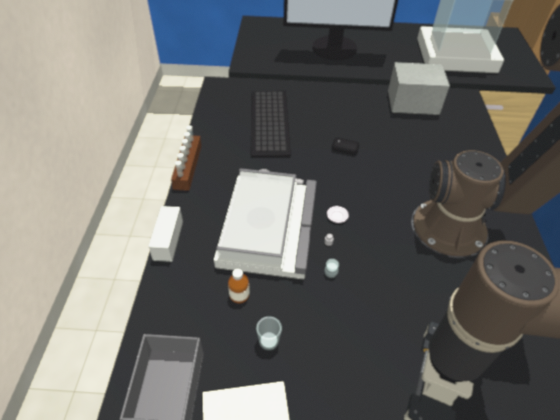

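The top view shows the lip from about (214,238) to (356,246), with a groove at about (262–279, 240). In the side view it runs from (302,270) to (312,182). The small objects stand in front of the lip. Next I'll measure the lip.

```bash
python3 - <<'E'
from h import *
c=read_camera("top"); s=read_camera("side")
a=cv2.resize(c["img"][222:258,205:365],None,fx=5,fy=5,interpolation=cv2.INTER_CUBIC)
b=cv2.resize(s["img"][170:280,285:330],None,fx=3.5,fy=3.5,interpolation=cv2.INTER_CUBIC)
o=np.zeros((580,800,3),np.uint8); o[:180]=a; o[190:190+b.shape[0],:b.shape[1]]=b; cv2.imwrite("pics/crop.png",o)
def quad(cam,roi):
    x0,y0,x1,y1=roi; im=cam["img"][y0:y1,x0:x1].astype(int); g=im.mean(2)
    m=((g>50)&(g<150)&(np.ptp(im,axis=2)<25)).astype(np.uint8)
    n,l,st,_=cv2.connectedComponentsWithStats(m); k=1+np.argmax(st[1:,4])
    p=np.argwhere(l==k)[:,::-1]+[x0,y0]; r=cv2.minAreaRect(p.astype(np.float32)); print(st[k],r,cv2.boxPoints(r).round(1).tolist()); return cv2.boxPoints(r)
for cam,roi in((c,(205,226,365,258)),(s,(294,170,325,280))):
    q=quad(cam,roi); print(plane(cam,q,60).round(1))
E
```

```text
[   8    0  147   32 1113] ((285.99993896484375, 242.492919921875), (30.996885299682617, 145.94277954101562), 89.18734741210938) [[212.8000030517578, 228.0], [358.70001220703125, 226.0], [359.20001220703125, 257.0], [213.3000030517578, 259.0]]
[[ 504.1  238.9   60. ]
 [ 509.  -132.6   60. ]
 [ 430.5 -130.9   60. ]
 [ 425.9  235.2   60. ]]
[   0    0   31  110 2444] ((308.9999694824219, 224.49996948242188), (108.99998474121094, 29.999996185302734), 90.0) [[294.0, 170.0], [324.0, 170.0], [324.0, 279.0], [294.0, 279.0]]
[[ 516.1 -167.5   60. ]
 [ 412.  -175.9   60. ]
 [ 415.6  269.9   60. ]
 [ 499.8  276.    60. ]]
```

View pics/crop.png

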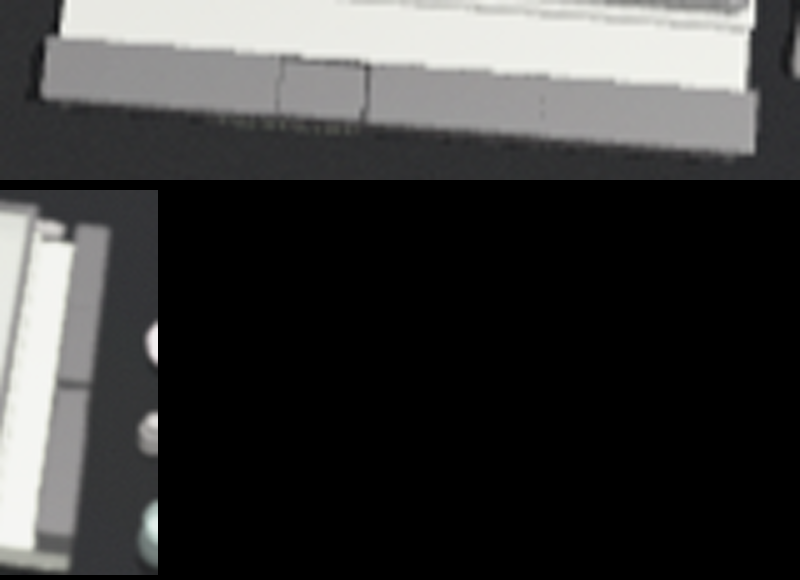

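The top crop shows the lip's top corners at about (47,38), (41,98), (757,91) and (754,154), with groove edges at columns 280 and 367. In the side crop the lip's corners are about (76,226), (109,228), (37,533) and (72,541), with the groove's edge at (75,383).

```bash
cat > tri.py <<'E'
from h import *
def tri(cams,uvs):
    A=[];b=[]
    for c,uv in zip(cams,uvs):
        p=np.array(c["position"]); d=plane(c,uv,0)[0]-p; d/=np.linalg.norm(d); M=np.eye(3)-np.outer(d,d); A.append(M); b.append(M@p)
    return np.linalg.lstsq(np.vstack(A),np.hstack(b),rcond=None)[0]
E
python3 - <<'E'
from tri import *
c=read_camera("top"); s=read_camera("side")
T=np.array([[47,38],[41,98],[757,91],[754,154],[282,56],[278,116],[369,63],[365,122]])/5.+[205,222]-.4
S=np.array([[37,533-190],[72,541-190],[76,226-190],[109,228-190]])/3.5+[285,170]-.36
P=plane(c,T,60); print("top",P.round(1)); print("side",plane(s,S,60).round(1))
for i in range(4): print(tri((c,s),(T[i],S[i])).round(1))
L=P[:2].mean(0);Rr=P[2:4].mean(0); mid=(L+Rr)/2; y=(L-Rr); print("len",np.linalg.norm(y)); y/=np.linalg.norm(y)
print("mid",mid,"yaw",np.degrees(np.arctan2(-y[0],y[1])),"left",mid+155*y,"groove y",(P[4:]-mid)@y)
for n,uv,z in(("jar",(227,273),30),("weight",(271,271),25),("dish",(314,283),10),("bottle",(187,165),115),("beaker",(135,205),75)): print(n,plane(c,uv,z).round())
E
```

```text
top [[ 501.1  235.8   60. ]
 [ 470.6  237.8   60. ]
 [ 473.7 -124.4   60. ]
 [ 441.9 -121.8   60. ]
 [ 491.8  116.4   60. ]
 [ 461.4  118.1   60. ]
 [ 488.2   72.2   60. ]
 [ 458.3   74.2   60. ]]
side [[ 497.7  237.6   60. ]
 [ 469.   243.3   60. ]
 [ 472.4 -121.9   60. ]
 [ 440.3 -121.7   60. ]]
[499.5 236.3  58.7]
[469.9 239.1  54.1]
[ 473.1 -124.6   57.6]
[ 441.1 -121.6   60.4]
len 360.99144375595563
mid [471.8275289   56.86910272  60.        ] yaw -4.455508506293572 left [483.86869504 211.40068628  60.        ] groove y [60.88008045 60.20574897 16.57341483 16.19113625]
jar [[392. 204.  30.]]
weight [[397.  92.  25.]]
dish [[366. -20.  10.]]
bottle [[654. 298. 115.]]
beaker [[561. 435.  75.]]
```

Emit:
carry_out([
  [[0.4,0.32,0],-0.02,-1],
  [[0.8,0.64,0],-0.0444,-1],
  [[1,0.8,0],-0.0444,-1],
  [[1,0.8,0],-0.0444,-1],
  [[1,0.8,0],-0.0444,-1],
  [[1,0.8,0],-0.0444,-1],
], force=20)

```text
time_s: 0.9
position: [335.1, 467.0, 227.2]
tcp_rot: [-179.9, -0.0, -4.6]
ft_force: [0.4, 0.9, 0.5]
grip_width: 45.2
gripper_force: 0.0
```

Emit:
carry_out([
  [[0.3,0.3,0],0,-1],
  [[0.6,0.6,0],0,-1],
  [[0.9,0.9,0],0,-1],
  [[1,1,0],0,-1],
  [[1,1,0],0,-1],
])

```text
time_s: 1.4
position: [474.2, 304.4, 226.4]
tcp_rot: [180.0, -0.0, -4.6]
ft_force: [-1.0, 0.1, 1.1]
grip_width: 5.4
gripper_force: 0.0
```

Emit:
carry_out([
  [[0.06,0.3,0.1],0,-1],
  [[0.127,0.5,0.2],0,-1],
  [[0.127,0.627,0.3],0,-1],
  [[0.127,0.627,0.4],0,-1],
  [[0.127,0.627,0.4],0,-1],
  [[0.127,0.627,0.4],0,-1],
])

```text
time_s: 2.0
position: [484.2, 212.2, 166.7]
tcp_rot: [180.0, -0.0, -4.4]
ft_force: [-0.9, 0.5, 0.4]
grip_width: 0.6
gripper_force: 0.0
```

```bash
python3 - <<'E'
from h import *
o=get_obs(); print(o["position"],o["tcp_rot"],o["ft_force"],o["grip_width"])
w=read_camera("wrist"); cv2.imwrite("pics/w1.png",w["img"]); print(w["position"],w["attitude"])
s=read_camera("side"); cv2.imwrite("pics/s1.png",cv2.resize(s["img"][120:320,200:420],None,fx=3,fy=3))
E
```

```text
[484.17144355 212.21048073 166.73236556] [ 1.79976200e+02 -7.86572677e-04 -4.39348760e+00] [-0.87880459  0.49321121  0.3680879 ] 0.6435109851179035
[558.80756633 206.59675682 325.75627487] [ 1.63955431e+02  8.52338725e-04 -9.44164724e+01]
```

View pics/w1.png

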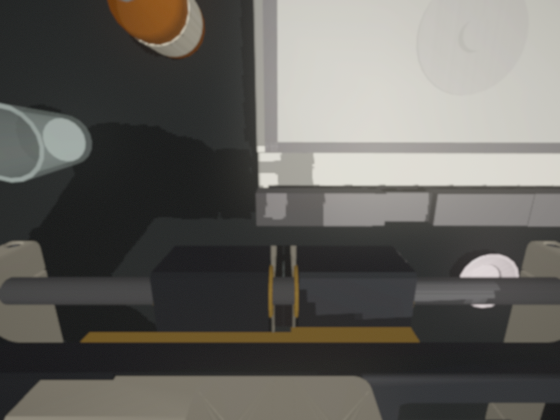

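View pics/s1.png

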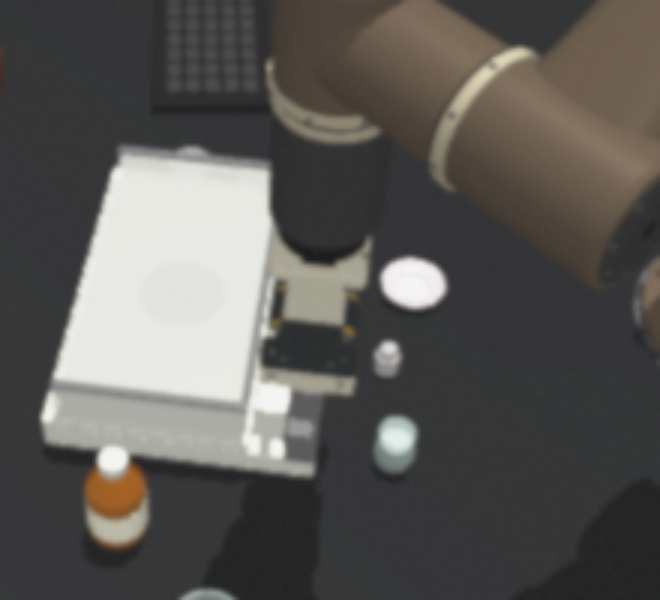

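The wrist view shows the lip's left end at column 257, rows 190–226, and the groove edges at about columns 432 and 530. The fingers sit at about (284,290), tips slim. The side view shows the gripper over the lip's left end with everything undisturbed.

```bash
python3 - <<'E'
from h import *
w=read_camera("wrist"); s=read_camera("side"); print(w["camera_matrix"][0][0])
o=get_obs(); p=np.array(o["position"]); print(proj(w,p),(proj(s,p)-[200,120])*3)
y=np.array([.0777,.997,0]);x=np.array([.997,-.0777,0]);m=np.array([471.8,56.9,60])
g=cv2.cvtColor(w["img"],cv2.COLOR_BGR2GRAY).astype(int)
print("row205",[(c,g[205,c]) for c in range(418,545,2)])
print("col350",[(r,g[r,350]) for r in range(178,236,2)])
for uv in((257,192),(257,224),(432,194),(429,222),(528,194),(531,222),(350,192),(350,224)):
    P=plane(w,uv,60)[0]; print(uv,P.round(1),"bal",((P-m)@x).round(1),((P-m)@y).round(1))
E
```

```text
298.6613439328695
[[283.84929883 260.10492023]] [[306.96471951 353.5831961 ]]
row205 [(418, np.int64(150)), (420, np.int64(150)), (422, np.int64(150)), (424, np.int64(150)), (426, np.int64(150)), (428, np.int64(132)), (430, np.int64(98)), (432, np.int64(85)), (434, np.int64(85)), (436, np.int64(122)), (438, np.int64(147)), (440, np.int64(148)), (442, np.int64(147)), (444, np.int64(147)), (446, np.int64(147)), (448, np.int64(146)), (450, np.int64(146)), (452, np.int64(147)), (454, np.int64(146)), (456, np.int64(146)), (458, np.int64(145)), (460, np.int64(146)), (462, np.int64(145)), (464, np.int64(145)), (466, np.int64(145)), (468, np.int64(144)), (470, np.int64(143)), (472, np.int64(144)), (474, np.int64(144)), (476, np.int64(144)), (478, np.int64(143)), (480, np.int64(143)), (482, np.int64(143)), (484, np.int64(142)), (486, np.int64(142)), (488, np.int64(142)), (490, np.int64(141)), (492, np.int64(141)), (494, np.int64(141)), (496, np.int64(140)), (498, np.int64(140)), (500, np.int64(140)), (502, np.int64(141)), (504, np.int64(141)), (506, np.int64(140)), (508, np.int64(139)), (510,
[... 698 characters left out ...]
152)), (206, np.int64(151)), (208, np.int64(150)), (210, np.int64(149)), (212, np.int64(149)), (214, np.int64(149)), (216, np.int64(147)), (218, np.int64(147)), (220, np.int64(146)), (222, np.int64(145)), (224, np.int64(145)), (226, np.int64(109)), (228, np.int64(63)), (230, np.int64(60)), (232, np.int64(60)), (234, np.int64(58))]
(257, 192) [503.3 235.1  60. ] bal 17.6 180.1
(257, 224) [472.8 238.2  60. ] bal -13.1 180.8
(432, 194) [489.2  76.1  60. ] bal 15.9 20.5
(429, 222) [462.4  77.3  60. ] bal -10.9 19.6
(528, 194) [482.5 -11.1  60. ] bal 16.0 -66.9
(531, 222) [455.1 -17.8  60. ] bal -10.8 -75.8
(350, 192) [496.8 150.7  60. ] bal 17.7 95.4
(350, 224) [466.1 151.1  60. ] bal -13.0 93.5
```

Emit:
carry_out([
  [[0,0,0.2],0,-1],
  [[0,0,0.4],0,-1],
  [[0,0,0.55],0,-1],
  [[0,0,0.63],0,-1],
  [[0,0,0.66],0,-1],
  [[0,0,0.67],0,-1],
  [[0,0,0.67],0,-1],
  [[0,0,0.67],0,-1],
])

```text
time_s: 3.0
position: [484.6, 211.7, 67.1]
tcp_rot: [-179.9, -0.1, -4.5]
ft_force: [-0.0, 0.6, 0.6]
grip_width: 0.5
gripper_force: 0.0
```

Emit:
carry_out([
  [[0,0,0.007],0,-1],
  [[0,0,0.014],0,-1],
  [[0,0,0.02],0,-1],
  [[0,0,0.02],0,-1],
])

```text
time_s: 3.4
position: [483.9, 211.1, 63.0]
tcp_rot: [180.0, 0.0, -4.5]
ft_force: [0.2, -0.0, -0.8]
grip_width: 0.1
gripper_force: 0.0
```

Emit:
carry_out([
  [[0,0,0.007],0,-1],
  [[0,0,0.014],0,-1],
  [[0,0,0.014],0,-1],
])

```text
time_s: 3.7
position: [483.9, 211.1, 60.7]
tcp_rot: [180.0, 0.0, -4.5]
ft_force: [0.1, -0.7, 0.9]
grip_width: -0.1
gripper_force: 0.0
```

Emit:
carry_out([
  [[0,0,0.004],0,-1],
  [[0,0,0.007],0,-1],
  [[0,0,0.007],0,-1],
])

```text
time_s: 4.0
position: [484.0, 211.2, 60.3]
tcp_rot: [180.0, -0.0, -4.4]
ft_force: [-2.0, -2.1, 5.0]
grip_width: 0.3
gripper_force: 2.5
```

Emit:
carry_out([
  [[0,0.04,0],0,-1],
  [[0,0.08,0],0,-1],
  [[0,0.12,0],0,-1],
  [[0,0.16,0],0,-1],
  [[0,0.2,0],0,-1],
])

```text
time_s: 4.5
position: [482.2, 181.2, 60.3]
tcp_rot: [-179.9, -0.1, -4.5]
ft_force: [0.9, 3.1, 4.9]
grip_width: 0.5
gripper_force: 2.5
```

Emit:
carry_out([
  [[0,0.03,0],0,-1],
  [[0,0.06,0],0,-1],
  [[0,0.09,0],0,-1],
  [[0,0.12,0],0,-1],
  [[0,0.15,0],0,-1],
])

```text
time_s: 5.0
position: [480.5, 158.9, 60.4]
tcp_rot: [-179.9, -0.1, -4.5]
ft_force: [-0.1, 4.3, 5.5]
grip_width: 0.2
gripper_force: 2.6
```

Emit:
carry_out([
  [[0,0.02,0],0,-1],
  [[0,0.04,0],0,-1],
  [[0,0.06,0],0,-1],
  [[0,0.08,0],0,-1],
  [[0,0.1,0],0,-1],
  [[0,0.12,0],0,-1],
  [[0,0.14,0],0,-1],
  [[0,0.16,0],0,-1],
])

```text
time_s: 5.8
position: [478.6, 135.0, 60.3]
tcp_rot: [-179.9, -0.1, -4.5]
ft_force: [0.6, 4.5, 6.8]
grip_width: 0.1
gripper_force: 2.7
```

Emit:
carry_out([
  [[0,0.02,0],0,-1],
  [[0,0.04,0],0,-1],
  [[0,0.06,0],0,-1],
  [[0,0.08,0],0,-1],
])

```text
time_s: 6.2
position: [477.7, 123.1, 60.3]
tcp_rot: [-179.9, -0.1, -4.5]
ft_force: [0.1, 4.6, 5.4]
grip_width: 0.2
gripper_force: 2.6
```

Emit:
carry_out([
  [[0,0.02,0],0,-1],
  [[0,0.04,0],0,-1],
  [[0,0.06,0],0,-1],
])

```text
time_s: 6.5
position: [476.6, 113.8, 60.1]
tcp_rot: [-180.0, -0.0, -4.5]
ft_force: [1.0, 3.3, 2.8]
grip_width: 0.5
gripper_force: 2.0
```

Emit:
carry_out([
  [[0,0.02,0],0,-1],
  [[0,0.04,0],0,-1],
  [[0,0.06,0],0,-1],
])

```text
time_s: 6.8
position: [474.5, 103.8, 59.3]
tcp_rot: [179.9, 0.1, -4.5]
ft_force: [-0.3, -0.0, -0.7]
grip_width: 0.3
gripper_force: 0.0
```

Emit:
carry_out([
  [[0,0.02,0],0,-1],
  [[0,0.04,0],0,-1],
  [[0,0.06,0],0,-1],
  [[0,0.06,0],0,-1],
])

```text
time_s: 7.2
position: [474.6, 95.4, 59.7]
tcp_rot: [180.0, 0.0, -4.5]
ft_force: [-0.2, -1.2, 0.3]
grip_width: 0.4
gripper_force: 0.0
```

The contact force vanished, so the tip is over the groove at y ≈ 39. I'll lower it to the key.

Emit:
carry_out([
  [[0,0,0.02],0,-1],
  [[0,0,0.04],0,-1],
  [[0,0,0.055],0,-1],
  [[0,0,0.062],0,-1],
  [[0,0,0.07],0,-1],
  [[0,0,0.07],0,-1],
])

```text
time_s: 7.8
position: [474.9, 96.0, 49.3]
tcp_rot: [180.0, 0.0, -4.5]
ft_force: [0.7, 0.8, -0.2]
grip_width: 0.2
gripper_force: 0.0
```

Emit:
carry_out([
  [[0,0,0.007],0,-1],
  [[0,0,0.014],0,-1],
  [[0,0,0.021],0,-1],
  [[0,0,0.028],0,-1],
  [[0,0,0.034],0,-1],
  [[0,0,0.034],0,-1],
])

```text
time_s: 8.4
position: [475.1, 96.1, 44.2]
tcp_rot: [-180.0, -0.0, -4.5]
ft_force: [-0.8, 1.1, 1.6]
grip_width: 0.5
gripper_force: 1.0
```

Emit:
carry_out([
  [[0,0,0.005],0,-1],
  [[0,0,0.01],0,-1],
  [[0,0,0.01],0,-1],
])

```text
time_s: 8.7
position: [475.1, 96.1, 42.8]
tcp_rot: [-180.0, -0.0, -4.5]
ft_force: [-2.7, 0.1, 2.6]
grip_width: 0.4
gripper_force: 1.3
```

Emit:
carry_out([
  [[0,0,0.005],0,-1],
  [[0,0,0.007],0,-1],
  [[0,0,0.007],0,-1],
])

```text
time_s: 9.0
position: [475.1, 96.1, 42.2]
tcp_rot: [-180.0, -0.0, -4.4]
ft_force: [-3.7, 0.7, 9.7]
grip_width: 0.1
gripper_force: 4.8
```

Emit:
carry_out([
  [[0,0,0.004],0,-1],
  [[0,0,0.005],0,-1],
  [[0,0,0.005],0,-1],
])

```text
time_s: 9.3
position: [475.2, 96.2, 42.1]
tcp_rot: [-180.0, -0.0, -4.4]
ft_force: [-6.5, 0.3, 17.3]
grip_width: 0.2
gripper_force: 8.9
```

```bash
python3 - <<'E'
from h import *
s=read_camera("side"); cv2.imwrite("pics/s2.png",cv2.resize(s["img"][120:320,200:420],None,fx=3,fy=3))
print(get_obs()["ft_force"])
E
```

```text
[-7.03189718  1.21466058 17.16372574]
```

View pics/s2.png

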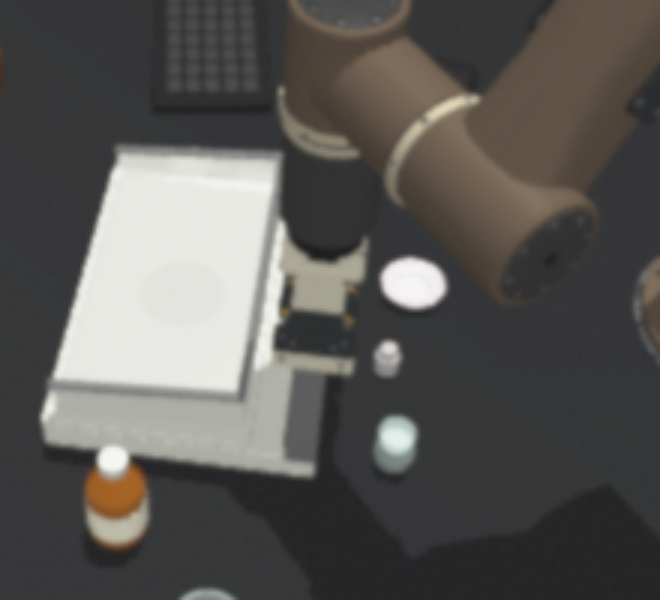

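The side view shows the gripper at (320,330), the cover's front edge at (240,390) now raised, and the bystanders unmoved. The force rose steeply at z = 42, which is the key's stop. I'll retract straight up.

Emit:
carry_out([
  [[0,0,-0.02],0,-1],
  [[0,0,-0.08],0,-1],
  [[0,0,-0.2],0,-1],
  [[0,0,-0.4],0,-1],
  [[0,0,-0.6],0,-1],
  [[0,0,-0.8],0,-1],
  [[0,0,-1],0,-1],
  [[0,0,-1],0,-1],
  [[0,0,-1],0,-1],
  [[0,0,-1],0,-1],
])

```text
time_s: 10.35
position: [474.4, 95.7, 190.3]
tcp_rot: [180.0, 0.1, -4.5]
ft_force: [-0.8, -0.1, -0.7]
grip_width: 0.6
gripper_force: 0.0
```

```bash
python3 - <<'E'
from h import *
s=read_camera("side"); w=read_camera("wrist")
o=np.zeros((600,800,3),np.uint8); o[:300,:400]=cv2.resize(w["img"],(400,300)); b=cv2.resize(s["img"][150:300,210:350],None,fx=2.8,fy=2.8); o[:b.shape[0],405:405+b.shape[1]]=b
cv2.imwrite("pics/end.png",o)
E
```

```text
(no output)
```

View pics/end.png

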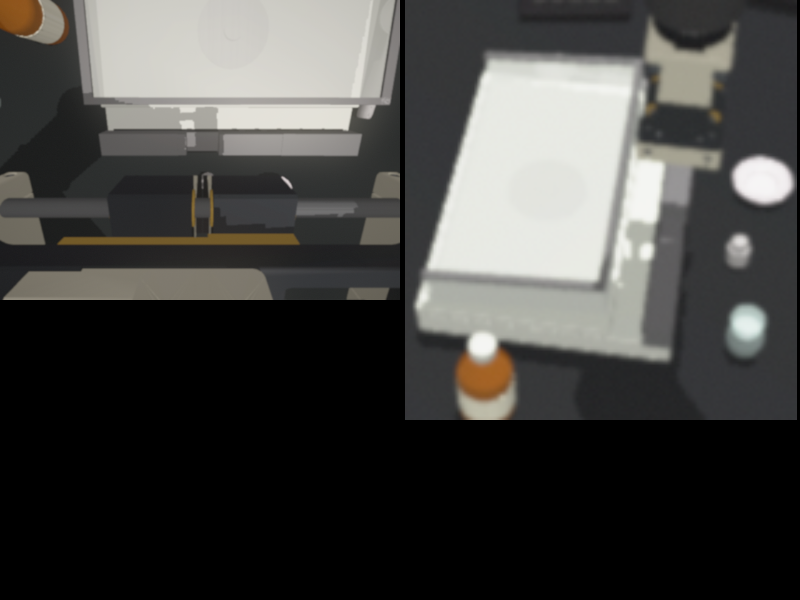

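The final picture shows the cover ajar, with its front edge raised (side view, around (510,280)). The groove is empty at about (203,142), nothing was disturbed and the robot is clear.

```bash
python3 -c "
from workcell import *
print(finish_job())"
```

```text
the job is handed in; nothing more can be done
None
```

I slid the fingertip along the lip into the groove and pressed the key to its stop; the cover looks ajar, the bystanders in view look undisturbed, the robot is clear, and I handed the job in (no verdict was returned).

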